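# Clamp a jar with the eccentric knob

### The job

Stand the slim spice jar upright in the notch of the clamp board and let go of it. Then turn the eccentric knob clockwise until its lobe bears on the jar, has pushed jar and notch back to the stop, and clamps them there, ready for the cap to be unscrewed: snug, about 14 N on the glass, at least 8 N and never more than 25 N. Let go of the knob and leave the other things on the worktop as they are.

Things in the scene. Friction and masses are not known exactly. Their poses are not given: they have to be found in the camera images.
- jar_mid (a point): Centre (half-way up) of the slim round spice jar: 41 mm across, 105 mm tall, straight-sided with a dark screw cap (top 21 mm), 0.08 to 0.15 kg, loose on the main worktop among two fatter jars. z axis up. Grasp it across its upper half; in the notch, with the fingers at right angles to the line from notch to knob.
- seat (a point): Point on the board's top where the jar's axis stands when it is home against both faces of the notch (jar centre 52.5 mm above it). Axes as body board: +y to the knob, x across, z up. The back face lies 20.4 mm from this point on the -y side, the side face 20.4 mm on the -x side. Set it down 3 to 4 mm clear of both faces (+x, +y).
- vee: The notch: a wooden corner block, 46 mm high, with a back face looking to the knob (+y) and a side face looking to +x. It slides along board y with hidden play: it can go back, away from the knob, another 0.5 to 4.5 mm against about 1.5 N before a firm, springy stop (30 N per mm). Where the stop lies cannot be seen, only felt. Same origin and axes as point seat.
- grip (a point): Point on the axis of the eccentric knob, half-way up its grip: a black bar 46 mm long, 14 mm thick, 26 mm high, 75 mm above the board's top; clear air 20 mm below it round a thin stem. The axis lies 60 to 67 mm from the axis of a jar that is home. The lobe's top is 35 mm below this point.
- bar (a point): The same point, on the bar grip: its x axis runs along the bar's length, y across its 14 mm thickness, z up. It turns with the knob.
- knob (a joint): Angle of the eccentric knob, rad, growing clockwise seen from above, 0 (lobe away from the notch) to 2.4. Starts at 0.25 to 0.4; the notch reaches its stop between 1.3 and 1.75. Drag about 0.1 N m, 0.15 to 0.25 N m while jar and notch slide; at the stop the turning torque rises by 0.04 to 0.06 N m per newton on the jar. Stays where it is left.
- jar: The slim spice jar; origin at the centre of its underside.
- board: The wooden clamp board, 170 (x) x 250 (y) x 18 mm, fixed on the worktop; origin at the centre of its underside, +y from the notch to the knob.
- jam: Another jar, bulging, 69 mm wide, 99 mm tall, light lid; bystander. Origin at its underside.
- honey: Another jar, straight-sided, 63 mm wide, 94 mm tall, flat dark lid; bystander. Origin at its underside.
- bowl: Bowl, 135 mm wide, 69 mm high, at the right; bystander. Origin at its underside.
- mug: Mug, 82 mm wide, 94 mm high, at the right; bystander. Origin at its underside.
- lobe (a point): Centre of the knob's dark wooden eccentric disc (the lobe): radius 43 mm, centre 13 mm off the axis, 26 mm high, underside 14 mm above the board's top. Turns with the knob. Its first touch only slides the jar home and then jar and notch back (1 to 5 N); at the stop the force rises steeply, by some 20 to 30 N for each 0.1 rad.
Mind the look-alikes: they are no part of the job. What is shaped like the jar but blue, purple or turquoise is not meant.

How it is judged (in metres and radians):
On the way:
1. the spice jar stands in the notch on the board, let go, the lobe not yet bearing (horizontal distance between jar and seat below 0.012 m and z of jar in the frame of seat below 0.003 m and angle between jar's own z axis and vertical below 0.06 rad and contact force between the fingers and jar below 0.1 N and contact force between knob and jar below 5 N), for 0.2 s.
At the end, for the whole second after the job is handed in: The spice jar stands upright (within 0.06 rad) on the board, its axis within 4 mm of the seat of the notch, at rest, and the lobe presses it against the notch with 8 to 25 N after the knob has been let go (contact force between knob and jar between 8 and 25 N and contact force between vee and jar above 8 N and horizontal distance between jar and seat below 0.004 m and z of jar in the frame of seat below 0.003 m and angle between jar's own z axis and vertical below 0.06 rad and linear speed of jar below 0.02 m/s); the robot touches nothing.
It fails at once if the lobe presses the jar with more than 25 N (contact force between knob and jar above 25 N).
It fails at once if the spice jar is tipped over (angle between jar's own z axis and vertical above 0.7 rad).
It fails at once if a bystander is moved by more than 3 cm (distance of any of jam, honey, bowl, mug from where it was at the start of the episode above 0.03 m).
It also fails if it takes over 72 s, if anything falls off the work surface, if the arm or the gripper's body presses on something with over 40 N, if the wrist force passes 120 N, or if a joint passes its speed limit or range.

### The arm

A 6-joint arm with a two-finger parallel gripper is mounted at the origin on a cart in front of the work surface, level with it; the furniture and walls round the work are solid. World frame = base frame: x ahead of the robot, y to its left, z up, the work surface at z = 0. Lengths are in m, angles in degrees, forces in N, time in s.
With the tool pointing down it reaches from about 0.3 to 0.75 m from the base axis. Payload 8.5 kg.
Tool frame: the origin (TCP) lies between the finger pads; the fingertips stand 19 mm ahead of it and the grasp point (between the pads) is the TCP; z points along the fingers, y is the line along which they close (so a half turn about z gives the same grasp; the last joint's range is limited). The gripper opens to 85 mm and grips with 20 to 120 N. Pads are 22 mm wide; open, the fingers measure 114 mm over their backs; the gripper's body (76 mm by 85 mm) begins 54 mm behind the grasp point. The pads swing forward as they close: fully open they stand 13 mm farther back than shut.
Start: joints at [52.007, 21.807, 74.336, -0, 83.858, -12.336], TCP at [0.238, 0.496, 0.25] pointing down, gripper open.
Joint ranges: [-178.18, 178.18], [-50.72, 133.34], [12.68, 142.11], [-81.47, 261.47], [9.98, 163.14], [-165.26, 165.26]. Speed limits (degrees/s): [136.94, 136.94, 180, 180, 180, 180].

### API

Orientations are given as a 3x3 rotation matrix whose columns are the frame's x, y, z axes.
In Python, from rig import env, optics gives the robot as it stands.
- The arm moves only by the tool arm_command, never from a script. Its argument "commands" is one flat list of numbers, 7 for each row, row after row: the closure, from -1 (fully open) to 1 (shut), so that 0 is half open, then the shift along the tool's x, y, z as a fraction of full scale, then the turn, a rotation vector about the tool's x, y, z as a fraction of full scale. A call has 1 to 12 rows; each row is the pose to reach, as a shift and turn from the pose commanded when the call began, along the tool's axes at that moment; what a row does not reach only later rows make up. Full scale, the value 1, is 500 mm for a shift and 120 degrees for a turn. A row lasts 1/12 s, in which the tool goes at most 41.7 mm and 7.16 degrees, less where a joint would pass 70% of its speed; a pose out of reach is approached as far as the arm can. A call with a number of a shift or a turn outside -1 to 1 is refused whole. A call with a gripper value outside its range is refused whole. The fingers move at their own pace and stop on an object; "newtons" is the grip in N (left out, the last holds). Time passes only in rows, so rows that repeat a pose let the fingers close. It gives the time, the measured TCP pose, the force, the opening and the grip force at its end, in the units of the state.
- env.observe(): the state, without advancing time (a new reading comes with each control period).
- optics.get_image(name): name is "scene" or "top"; returns a dict with "image" (420x560x3 uint8, red, green, blue), "intrinsics" (3x3 intrinsics, pixels), "origin" and "orientation" of the camera in the world. Camera axes: x right, y down, z forward; pixel columns grow to the right and rows downward; lengths in m; the calibration is good to about 2 mm. A picture is of the moment at which its call begins. There is no depth.
- env.close_job(): hands the job in; it is judged then, once.
The state is a dict: "time_s": time; "q": joint angles; "qvel": joint speeds; "joint_efforts": joint torques, N m; "position": TCP position; "tool_rot": TCP orientation; "ft_force": force on the tool from outside, world axes, zero at the start; "wrist_torque": the same for the moment, N m; "grip_width": finger opening in m; "gripper_force": force on a finger pad.
Only numpy, scipy, OpenCV 4.12 (cv2) and the standard library are available. Lean on these libraries where they do the work, as an engineer would, in place of code of your own. Each camera call takes 0.05 s, during which the arm holds its last target. There are 200 camera calls.

## Working session

There is one attempt and no reset: what is moved stays moved. The work goes in short steps, Python scripts to look and compute and a tool call to move; the robot and the scene stay as the last step left them, time stands still between calls to the robot, and variables do not carry over. Pictures are saved under pics/ and viewed, at most 10 in all, crops included, and the job is handed in when it is done.

Besides the shell and the picture viewer there is one more tool, called after "Emit:" as name(argument=value, ...) on one line, values as JSON. arm_command: Moves the arm, as the interface text tells. Shift numbers are shares of 500 mm and turn numbers shares of 120 degrees, none past 1 either way. Its arguments: {"type":"object","properties":{"commands":{"type":"array","items":{"type":"number"}},"newtons":{"type":"number"}},"required":["commands"]}

```bash
mkdir -p pics; ls; python3 - <<'E'
from rig import env, optics
import cv2
for n in("scene","top"):
    d=optics.get_image(n); cv2.imwrite(f"pics/{n}0.png",d["image"][...,::-1]); print(n,d["intrinsics"],d["origin"],d["orientation"])
print(env.observe())
E
```

```text
pics
scene [[542.2564268    0.         281.5601799 ]
 [  0.         542.2564268  199.66683217]
 [  0.           0.           1.        ]] [-0.48434861 -0.638475    1.00973292] [[ 0.52533277 -0.53741338  0.65970625]
 [-0.85075414 -0.34593642  0.39565817]
 [ 0.01558442 -0.76910003 -0.6389384 ]]
top [[497.90338135   0.         269.92258541]
 [  0.         497.90338135 209.08687537]
 [  0.           0.           1.        ]] [ 0.25002019 -0.06716248  1.55149115] [[-0.00740029 -0.98927739  0.14586119]
 [-0.99990355  0.00903495  0.01054761]
 [-0.01175236 -0.14576907 -0.98924884]]
{'time_s': 0.1, 'q': array([ 5.20078140e+01,  2.18371969e+01,  7.43801236e+01, -7.66119647e-04,
        8.38577164e+01, -1.23358828e+01]), 'qvel': array([ 0.05934391, -0.07036475, -0.10216334, -0.03999424, -0.05648951,
       -0.04813381]), 'joint_efforts': array([ 3.48498099e-03, -4.49214041e+01, -2.31657869e+01, -1.50414535e-04,
        3.65820917e-03, -2.81418085e-05]), 'position': array([0.23798762, 0.49557571, 0.24977456]), 'tool_rot': array([[-9.01408008e-01,  4.32969942e-01, -7.95676356e-04],
       [ 4.32970591e-01,  9.01407447e-01, -1.04030333e-03],
       [ 2.66808521e-04, -1.28224221e-03, -9.99999142e-01]]), 'ft_force': array([-0.92848112,  0.46176447, -0.05381852]), 'wrist_torque': array([-0.05398155, -0.02281144, -0.02527659]), 'gripper_force': 0.0, 'grip_width': 0.08503571209668195}
```

View pics/scene0.png

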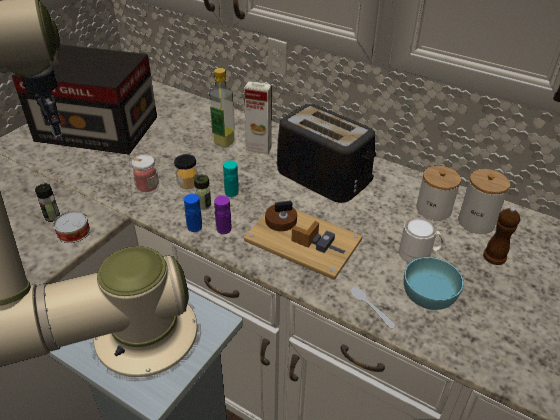

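View pics/top0.png

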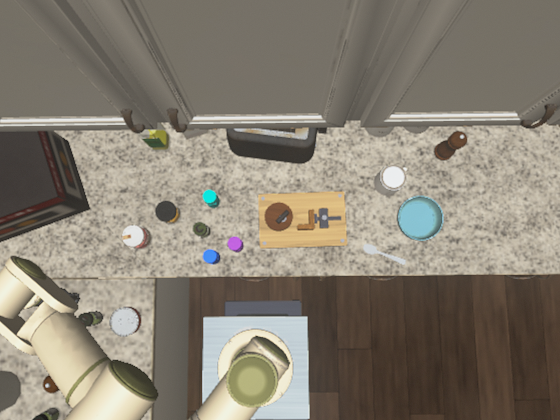

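The scene view shows the slim jar candidates at: greenish glass with dark cap (203,190), blue (193,212), purple (223,214), turquoise (231,178), and a similar dark-capped jar on the left counter (47,203). I choose (203,190) (top view 201,229), the one on the main worktop between jam (146,173) and honey (186,171). The board is at about (303,237), with the knob on its left and the notch to the right of the knob. Next I check this in a close crop.

```bash
python3 - <<'E'
import cv2,numpy as np
s=cv2.imread("pics/scene0.png");t=cv2.imread("pics/top0.png")
a=cv2.resize(s[150:275,170:370],(800,500),interpolation=cv2.INTER_CUBIC)
b=cv2.resize(t[180:260,190:350],(800,400),interpolation=cv2.INTER_CUBIC)
cv2.imwrite("pics/c1.png",a);cv2.imwrite("pics/c2.png",b)
E
```

```text
(no output)
```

View pics/c1.png

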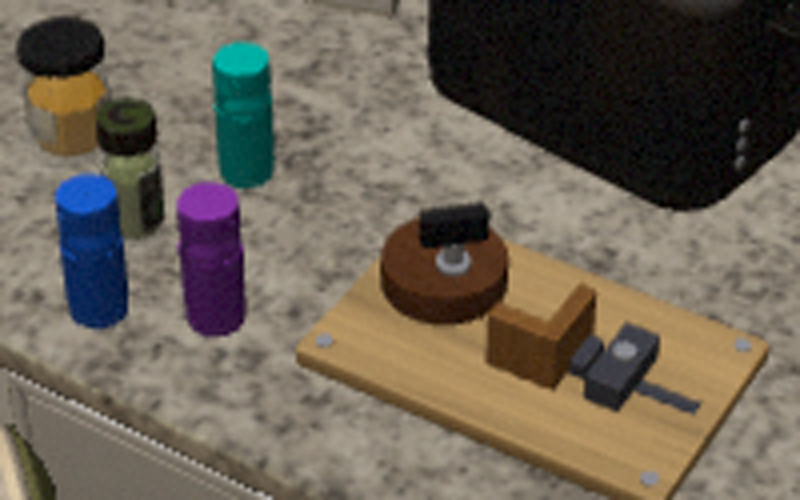

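View pics/c2.png

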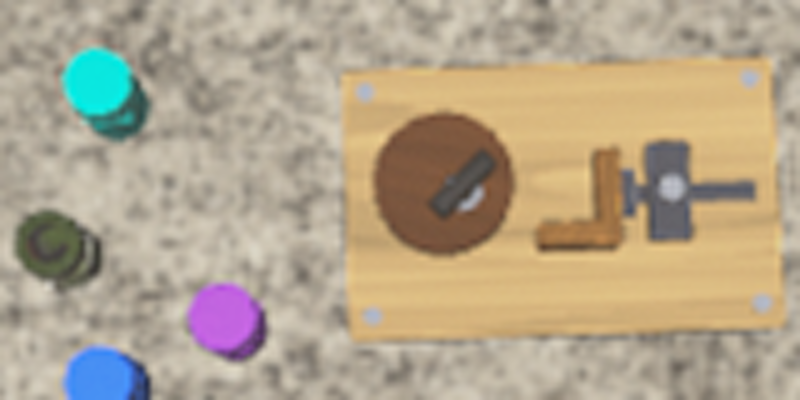

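The first crop shows the chosen jar, greenish glass with a dark cap, at crop (130,165) between the look-alikes. The second crop shows the board nearly aligned with the world axes. Knob is at crop (462,183), the back face at x≈594 and the side face at y≈222. Next I measure these.

```bash
cat > h.py <<'E'
from rig import env, optics
import cv2, numpy as np
def cam(n):
    d=optics.get_image(n); return d
def ray(d,uv,z):
    K,R,o=map(np.array,(d["intrinsics"],d["orientation"],d["origin"]))
    v=R@np.linalg.inv(K)@np.array([uv[0],uv[1],1.]); return o+v*(z-o[2])/v[2]
def proj(d,p):
    K,R,o=map(np.array,(d["intrinsics"],d["orientation"],d["origin"]))
    c=K@R.T@(np.array(p)-o); return c[:2]/c[2]
def blobs(m,amin=30):
    n,l,s,c=cv2.connectedComponentsWithStats(m.astype(np.uint8)); 
    return [(s[i],c[i],l==i) for i in range(1,n) if s[i,4]>=amin]
E
python3 - <<'E'
from h import *
t=cam("top"); s=cam("scene")
U=lambda x,y:(190+(x+.5)/5-.5,180+(y+.5)/5-.5)
V=lambda x,y:(170+(x+.5)/4-.5,150+(y+.5)/4-.5)
print("board corners",*[ray(t,U(*p),.018).round(4) for p in((343,72),(770,58),(783,326),(352,341))],sep="\n")
print("board corners scene",*[ray(s,V(*p),.018).round(4) for p in((298,350),(768,346))],sep="\n")
print("screws",*[ray(t,U(*p),.019).round(4) for p in((365,93),(750,79),(763,304),(373,317))],sep="\n")
print("screws sc",*[ray(s,V(*p),.019).round(4) for p in((324,341),(743,345),(649,478))],sep="\n")
print("back face top", *[ray(t,U(*p),.064).round(4) for p in((593,155),(594,215))])
print("side face top", *[ray(t,U(*p),.064).round(4) for p in((540,224),(590,221))])
print("inner corner scene",ray(s,V(551,334),.064).round(4), "tips",ray(s,V(489,307),.064),ray(s,V(582,285),.064))
img=t["image"].astype(int);hs=cv2.cvtColor(t["image"],cv2.COLOR_RGB2HSV)
dark=(img.max(2)<75)
for b,c,_ in blobs(dark[180:260,190:350]): print("dark",b,c+[190,180],ray(t,c+[190,180],.106).round(4),ray(t,c+[190,180],.105).round(4))
br=(img[...,0]>img[...,2]+35)&(img.sum(2)<300)
for b,c,_ in blobs(br[180:260,250:350],80): print("brown",b,c+[250,180],ray(t,c+[250,180],.058).round(4))
print("jar top",ray(t,U(51,245),.105).round(4),"scene",ray(s,V(127,113),.105).round(4))
print("knob bar",ray(t,U(462,183),.106).round(4),"scene",ray(s,V(454,213),.106).round(4), "ends",ray(t,U(435,210),.106),ray(t,U(490,157),.106))
for n,p in(("blue",(97,375)),("purp",(224,317)),("turq",(98,82))): print(n,ray(t,U(*p),.105).round(3))
print("honey",ray(t,(167,211),.094).round(3),"jam",ray(t,(134,236),.099).round(3))
E
```

```text
board corners
[ 0.5242 -0.0145  0.018 ]
[ 0.5305 -0.2814  0.018 ]
[ 0.363  -0.2846  0.018 ]
[ 0.3559 -0.0194  0.018 ]
board corners scene
[ 0.3545 -0.0225  0.018 ]
[ 0.5258 -0.2829  0.018 ]
screws
[ 0.5105 -0.0282  0.019 ]
[ 0.5171 -0.2685  0.019 ]
[ 0.3765 -0.2725  0.019 ]
[ 0.3705 -0.0324  0.019 ]
screws sc
[ 0.37   -0.0327  0.019 ]
[ 0.5167 -0.2688  0.019 ]
[ 0.3766 -0.2718  0.019 ]
back face top [ 0.4637 -0.1667  0.064 ] [ 0.4272 -0.1666  0.064 ]
side face top [ 0.4221 -0.1341  0.064 ] [ 0.4236 -0.1642  0.064 ]
inner corner scene [ 0.4144 -0.178   0.064 ] tips [ 0.41484228 -0.13181365  0.064     ] [ 0.46584473 -0.1720626   0.064     ]
brown [ 15  23  27  28 497] [277.50100604 216.32796781] [ 0.4479 -0.074   0.058 ]
jar top [0.4075 0.1538 0.105 ] scene [0.4104 0.1551 0.105 ]
knob bar [ 0.4418 -0.087   0.106 ] scene [ 0.4399 -0.0891  0.106 ] ends [ 0.42599933 -0.07099807  0.106     ] [ 0.45701    -0.10353668  0.106     ]
blue [0.331 0.126 0.105]
purp [0.364 0.052 0.105]
turq [0.504 0.127 0.105]
honey [0.462 0.254 0.094] jam [0.388 0.348 0.099]
```

Both views agree to about 2 mm.
- Jar: about (0.409, 0.1545).
- Seat: about (0.443, -0.147).
- Knob axis: about (0.441, -0.087).
- Board yaw: about +1.5°.

I grip along board x with the fingers partly pre-closed to clear the blue jar.

```bash
cat >> h.py <<'E'
from scipy.spatial.transform import Rotation as Ro
def plan(pos,yaw):
    o=env.observe(); R=np.array(o["tool_rot"]); c,s=np.cos(np.radians(yaw)),np.sin(np.radians(yaw))
    T=np.array([[-s,c,0],[c,s,0],[0,0,-1.]])
    sh=R.T@(np.array(pos)-o["position"])/.5; r=Ro.from_matrix(R.T@T).as_rotvec(degrees=True)/120
    print("shift",sh.round(4),"turn",r.round(4), "t",o["time_s"],"q6",o["q"][5].round(1))
E
python3 - <<'E'
from h import *
plan((.409,.1545,.21),1.5); plan((.409,.1545,.075),1.5)
E
```

```text
shift [-0.6036 -0.4669  0.0802] turn [-4.000e-04  1.000e-04  5.237e-01] t 0.2 q6 -12.3
shift [-0.6037 -0.4667  0.3502] turn [-4.000e-04  1.000e-04  5.237e-01] t 0.2 q6 -12.3
```

Emit:
arm_command(commands=[-0.45,-0.6036,-0.4668,0.08,0,0,0.5237,-0.45,-0.6036,-0.4668,0.08,0,0,0.5237,-0.45,-0.6036,-0.4668,0.08,0,0,0.5237,-0.45,-0.6036,-0.4668,0.08,0,0,0.5237,-0.45,-0.6036,-0.4668,0.08,0,0,0.5237,-0.45,-0.6036,-0.4668,0.08,0,0,0.5237,-0.45,-0.6036,-0.4668,0.08,0,0,0.5237,-0.45,-0.6036,-0.4668,0.08,0,0,0.5237,-0.45,-0.6036,-0.4668,0.08,0,0,0.5237,-0.45,-0.6036,-0.4668,0.08,0,0,0.5237,-0.45,-0.6036,-0.4668,0.08,0,0,0.5237,-0.45,-0.6036,-0.4668,0.08,0,0,0.5237], newtons=30)

```text
time_s: 1.2
position: [0.4089, 0.1548, 0.2102]
tool_rot: [[-0.026, 1.0, -0.001], [1.0, 0.026, 0.0], [0.0, -0.001, -1.0]]
ft_force: [-0.6, 0.1, 0.0]
grip_width: 0.0621
gripper_force: 0.0
```

```bash
python3 - <<'E'
from h import *
print(env.observe()["grip_width"],env.observe()["position"])
plan((.409,.1545,.075),1.5)
d=cam("scene");u=proj(d,(.409,.1545,.105)).astype(int)
a=d["image"][u[1]-80:u[1]+60,u[0]-60:u[0]+80,::-1];cv2.imwrite("pics/g1.png",cv2.resize(a,None,fx=4,fy=4,interpolation=2)); print(u)
E
```

```text
0.06209553905767172 [0.40894333 0.15476769 0.21022943]
shift [-0.0006  0.0003  0.2705] turn [-0.0003 -0.0002 -0.0001] t 1.2 q6 3.6
[201 178]
```

View pics/g1.png

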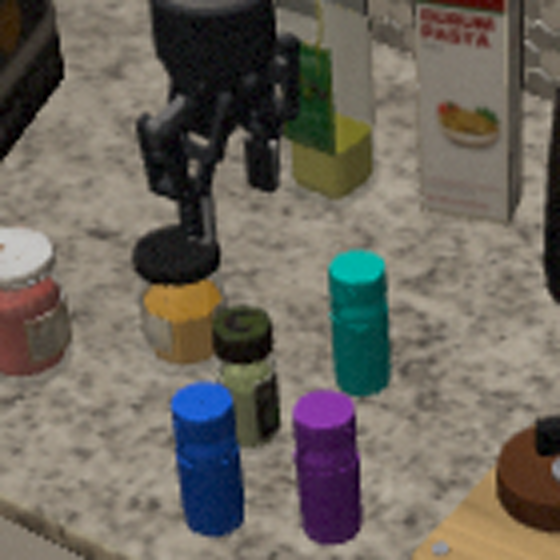

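The crop shows the gripper above the slim jar (crop 243,335), with room on both sides. I descend and grip.

Emit:
arm_command(commands=[-0.45,0,0,0.07,0,0,0,-0.45,0,0,0.14,0,0,0,-0.45,0,0,0.21,0,0,0,-0.45,0,0,0.25,0,0,0,-0.45,0,0,0.27,0,0,0,-0.45,0,0,0.27,0,0,0,-0.45,0,0,0.27,0,0,0,0.4,0,0,0.27,0,0,0,0.4,0,0,0.27,0,0,0,0.4,0,0,0.27,0,0,0,0.4,0,0,0.27,0,0,0,0.4,0,0,0.27,0,0,0], newtons=30)

```text
time_s: 2.25
position: [0.4096, 0.155, 0.0764]
tool_rot: [[-0.026, 1.0, 0.002], [1.0, 0.026, 0.001], [0.001, 0.002, -1.0]]
ft_force: [-1.1, 2.1, 7.3]
grip_width: 0.0401
gripper_force: 29.8
```

Emit:
arm_command(commands=[0.4,0,0,0,0,0,0,0.4,0,0,-0.05,0,0,0,0.4,0,0,-0.1,0,0,0,0.4,0,0,-0.15,0,0,0,0.4,0,0,-0.2,0,0,0,0.4,0,0,-0.27,0,0,0,0.4,0,0,-0.27,0,0,0,0.4,0,0,-0.27,0,0,0])

```text
time_s: 2.92
position: [0.4095, 0.1548, 0.2119]
tool_rot: [[-0.026, 1.0, 0.004], [1.0, 0.026, 0.0], [0.0, 0.004, -1.0]]
ft_force: [-0.3, 0.3, -1.6]
grip_width: 0.0402
gripper_force: 31.3
```

```bash
python3 - <<'E'
from h import *
plan((.4465,-.1435,.21),1.5)
o=env.observe();print(o["position"],o["grip_width"],o["gripper_force"])
d=cam("scene");u=proj(d,o["position"]).astype(int)
a=d["image"][u[1]-60:u[1]+80,u[0]-70:u[0]+70,::-1];cv2.imwrite("pics/g2.png",cv2.resize(a,None,fx=4,fy=4,interpolation=2)); print(u)
E
```

```text
shift [-0.5983  0.0583  0.0039] turn [ 0.002  -0.0001  0.    ] t 2.9167 q6 3.6
[0.40949949 0.15477536 0.21189284] 0.0401755059453025 31.279413979500532
[198 145]
```

View pics/g2.png

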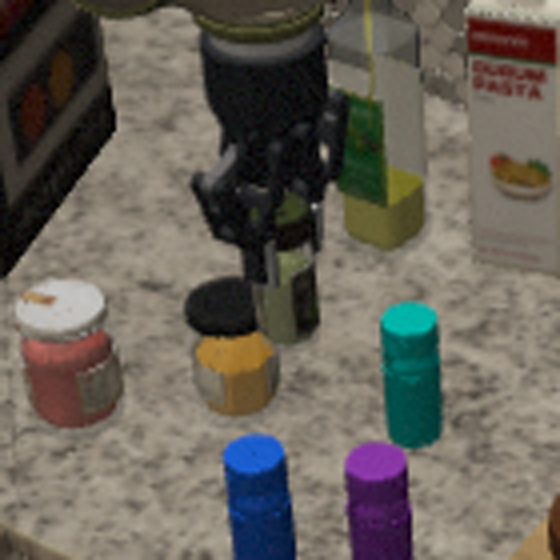

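The jar is held upright by its upper half (crop 290,290). I check the offset inside the grip and then go above the notch.

```bash
python3 - <<'E'
from h import *
d=cam("scene");o=env.observe();p=o["position"]
im=d["image"].astype(int)
for h in (.015,.022,.03):
    u=proj(d,p+[0,0,-.0764+h]); r=int(round(u[1])); row=im[r]
    c=int(u[0]); print(u.round(1),[tuple(x) for x in row[c-12:c+13]])
E
```

```text
[199.8 165.4] [(np.int64(28), np.int64(26), np.int64(26)), (np.int64(27), np.int64(23), np.int64(22)), (np.int64(23), np.int64(25), np.int64(22)), (np.int64(15), np.int64(12), np.int64(12)), (np.int64(13), np.int64(6), np.int64(8)), (np.int64(83), np.int64(76), np.int64(65)), (np.int64(82), np.int64(76), np.int64(65)), (np.int64(75), np.int64(74), np.int64(59)), (np.int64(84), np.int64(84), np.int64(63)), (np.int64(83), np.int64(82), np.int64(61)), (np.int64(77), np.int64(80), np.int64(59)), (np.int64(78), np.int64(81), np.int64(57)), (np.int64(80), np.int64(77), np.int64(60)), (np.int64(74), np.int64(72), np.int64(55)), (np.int64(49), np.int64(48), np.int64(36)), (np.int64(23), np.int64(26), np.int64(19)), (np.int64(19), np.int64(17), np.int64(16)), (np.int64(26), np.int64(26), np.int64(22)), (np.int64(31), np.int64(31), np.int64(22)), (np.int64(15), np.int64(25), np.int64(13)), (np.int64(55), np.int64(53), np.int64(46)), (np.int64(133), np.int64(124), np.int64(111)), (np.int64(137), np.int64(127), np.int64(115)), (np.int64(150), np.int64(141), np.int64(127)), (np.int64(157), np.int
[... 1578 characters left out ...]
np.int64(84), np.int64(62)), (np.int64(84), np.int64(82), np.int64(59)), (np.int64(80), np.int64(84), np.int64(60)), (np.int64(77), np.int64(78), np.int64(58)), (np.int64(73), np.int64(70), np.int64(52)), (np.int64(34), np.int64(29), np.int64(27)), (np.int64(21), np.int64(16), np.int64(14)), (np.int64(26), np.int64(24), np.int64(21)), (np.int64(33), np.int64(26), np.int64(25)), (np.int64(29), np.int64(32), np.int64(23)), (np.int64(28), np.int64(37), np.int64(18)), (np.int64(89), np.int64(87), np.int64(72)), (np.int64(151), np.int64(139), np.int64(125)), (np.int64(152), np.int64(141), np.int64(126)), (np.int64(149), np.int64(141), np.int64(123)), (np.int64(150), np.int64(142), np.int64(126))]
```

Emit:
arm_command(commands=[0.4,-0.06,0.006,0,0,0,0,0.4,-0.12,0.012,0,0,0,0,0.4,-0.18,0.018,0,0,0,0,0.4,-0.24,0.024,0,0,0,0,0.4,-0.3,0.03,0,0,0,0,0.4,-0.36,0.036,0,0,0,0,0.4,-0.42,0.042,0,0,0,0,0.4,-0.48,0.047,0,0,0,0,0.4,-0.54,0.053,0,0,0,0,0.4,-0.58,0.057,0.003,0.001,0,0,0.4,-0.598,0.058,0.004,0.002,0,0,0.4,-0.598,0.058,0.004,0.002,0,0])

```text
time_s: 4.02
position: [0.4456, -0.1446, 0.207]
tool_rot: [[-0.024, 1.0, -0.007], [1.0, 0.024, 0.001], [0.001, -0.007, -1.0]]
ft_force: [-0.5, 0.2, -2.3]
grip_width: 0.0402
gripper_force: 31.3
```

Emit:
arm_command(commands=[0.4,0,0,0.05,0,0,0,0.4,0,0,0.1,0,0,0,0.4,0,0,0.13,0,0,0,0.4,0,0,0.13,0,0,0,0.4,0,0,0.13,0,0,0])

```text
time_s: 4.43
position: [0.4453, -0.1423, 0.1431]
tool_rot: [[-0.027, 1.0, -0.006], [1.0, 0.027, 0.001], [0.001, -0.006, -1.0]]
ft_force: [0.4, -0.0, -2.4]
grip_width: 0.0402
gripper_force: 31.1
```

```bash
python3 - <<'E'
from h import *
plan((.4465,-.1435,.0955),1.5)
o=env.observe();print(o["position"])
d=cam("scene");u=proj(d,o["position"]).astype(int);e=cam("top");v=proj(e,o["position"]).astype(int)
f=lambda d,u,w:cv2.resize(d["image"][u[1]-w:u[1]+w,u[0]-w:u[0]+w,::-1],(400,400),interpolation=2)
cv2.imwrite("pics/g3.png",np.hstack([f(d,u+[0,15],50),f(e,v,50)])); print(u,v)
p=o["position"]
for h in(0,.02,.04): print(h,proj(d,p+[0,0,-.0764+h]).round(1), (8*50/100*(proj(d,p+[0,0,-.0764+h])-u-[0,15]+50)).round())
E
```

```text
shift [-0.0027  0.0028  0.0953] turn [-0.0028 -0.0006  0.0005] t 4.4333 q6 -33.7
[ 0.44534866 -0.14226359  0.14313826]
[302 197] [301 213]
0 [301.4 220.4] [197. 234.]
0.02 [301.7 214.6] [199. 210.]
0.04 [302.  208.7] [200. 187.]
```

View pics/g3.png

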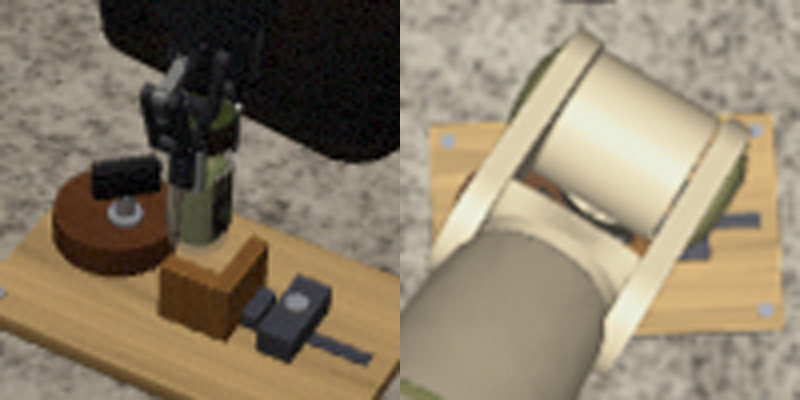

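The left view shows the jar hanging over the notch between knob and back face, with its axis about 1 px from the projected TCP (crop 200,210). I lower it.

Emit:
arm_command(commands=[0.4,-0.0025,0.003,0.03,-0.003,0,0,0.4,-0.0025,0.003,0.05,-0.003,0,0,0.4,-0.0025,0.003,0.065,-0.003,0,0,0.4,-0.0025,0.003,0.078,-0.003,0,0,0.4,-0.0025,0.003,0.086,-0.003,0,0,0.4,-0.0025,0.003,0.09,-0.003,0,0,0.4,-0.0025,0.003,0.09,-0.003,0,0,0.4,-0.0025,0.003,0.09,-0.003,0,0])

```text
time_s: 5.2
position: [0.4472, -0.1447, 0.0986]
tool_rot: [[-0.026, 1.0, 0.002], [1.0, 0.026, -0.0], [-0.0, 0.002, -1.0]]
ft_force: [0.7, -0.7, -1.1]
grip_width: 0.0404
gripper_force: 31.1
```

```bash
python3 - <<'E'
from h import *
plan((.4465,-.1435,.0945),1.5)
o=env.observe();print(o["position"],o["ft_force"],o["wrist_torque"])
E
```

```text
shift [ 0.0025 -0.0013  0.0082] turn [0.0012 0.0001 0.    ] t 5.2 q6 -34.0
[ 0.44715589 -0.14472646  0.09860643] [ 0.74620065 -0.66683031 -1.12461836] [ 0.00424008  0.00786317 -0.00141572]
```

Emit:
arm_command(commands=[0.4,0.002,0,0.004,0,0,0,0.4,0.002,0,0.006,0,0,0,0.4,0.002,0,0.006,0,0,0,0.4,0.002,0,0.006,0,0,0])

```text
time_s: 5.53
position: [0.447, -0.1437, 0.0954]
tool_rot: [[-0.026, 1.0, 0.002], [1.0, 0.026, -0.0], [-0.0, 0.002, -1.0]]
ft_force: [0.5, 0.2, -1.5]
grip_width: 0.0401
gripper_force: 31.1
```

Emit:
arm_command(commands=[0.4,0,0,0.001,0,0,0,0.4,0,0,0.002,0,0,0,0.4,0,0,0.002,0,0,0,0.4,0,0,0.002,0,0,0])

```text
time_s: 5.87
position: [0.447, -0.1437, 0.0944]
tool_rot: [[-0.026, 1.0, 0.002], [1.0, 0.026, 0.0], [-0.0, 0.002, -1.0]]
ft_force: [0.6, -0.1, -1.1]
grip_width: 0.0405
gripper_force: 31.1
```

Emit:
arm_command(commands=[0.4,0,0,0.001,0,0,0,0.4,0,0,0.002,0,0,0,0.4,0,0,0.002,0,0,0])

```text
time_s: 6.12
position: [0.4471, -0.1438, 0.0943]
tool_rot: [[-0.026, 1.0, 0.003], [1.0, 0.026, -0.001], [-0.001, 0.003, -1.0]]
ft_force: [-2.5, 2.3, 11.1]
grip_width: 0.0403
gripper_force: 32.3
```

Contact with the board. I open, wait, and rise.

Emit:
arm_command(commands=[-0.3,0,0,-0.002,0,0,0,-0.3,0,0,-0.002,0,0,0,-0.3,0,0,-0.002,0,0,0,-0.3,0,0,-0.002,0,0,0,-0.3,0,0,-0.002,0,0,0,-0.3,0,0,-0.002,0,0,0,-0.3,0,0,-0.03,0,0,0,-0.3,0,0,-0.08,0,0,0,-0.3,0,0,-0.15,0,0,0,-0.3,0,0,-0.22,0,0,0,-0.3,0,0,-0.22,0,0,0,-0.3,0,0,-0.22,0,0,0])

```text
time_s: 7.12
position: [0.4472, -0.1439, 0.2046]
tool_rot: [[-0.026, 1.0, 0.005], [1.0, 0.026, -0.002], [-0.002, 0.005, -1.0]]
ft_force: [-0.9, 0.3, 0.2]
grip_width: 0.0553
gripper_force: 0.0
```

Emit:
arm_command(commands=[-0.3,0.05,-0.05,0,0,0,0,-0.3,0.1,-0.1,0,0,0,0,-0.3,0.15,-0.15,0,0,0,0,-0.3,0.2,-0.2,0,0,0,0,-0.3,0.25,-0.2,0,0,0,0,-0.3,0.3,-0.2,0,0,0,0,-0.3,0.3,-0.2,0,0,0,0])

```text
time_s: 7.7
position: [0.3412, 0.0067, 0.202]
tool_rot: [[-0.029, 1.0, -0.001], [1.0, 0.029, 0.002], [0.002, -0.001, -1.0]]
ft_force: [1.1, -1.3, -1.0]
grip_width: 0.0554
gripper_force: 0.0
```

```bash
python3 - <<'E'
from h import *
d=cam("scene");e=cam("top")
a=cv2.resize(d["image"][190:275,240:365,::-1],(588,400),interpolation=2)
cv2.imwrite("pics/g4.png",a)
b=cv2.resize(e["image"][185:255,250:355,::-1],(600,400),interpolation=2)
cv2.imwrite("pics/g4t.png",b)
print(env.observe()["position"],env.observe()["q"].round(0))
E
```

```text
[0.34237254 0.00422046 0.20224747] [-19.   4. 108.   0.  68. -21.]
```

View pics/g4t.png

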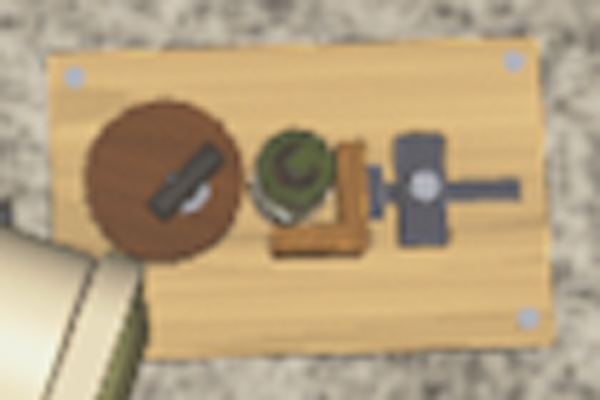

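The jar stands upright in the notch, cap at crop (298,168), clear of both faces and of the lobe. The bar runs from (158,212) to (217,150). I measure the bar for the grip.

```bash
python3 - <<'E'
from h import *
e=cam("top");d=cam("scene")
for n,c,(x0,y0,x1,y1) in(("top",e,(262,200,297,232)),("scene",d,(262,194,300,220))):
    im=c["image"][y0:y1,x0:x1].astype(int); m=(im.max(2)<75)&(im.max(2)-im.min(2)<18)
    bl=blobs(m,15)
    for b,ct,k in bl:
        ys,xs=np.nonzero(k); r=cv2.minAreaRect(np.c_[xs+x0,ys+y0].astype(np.float32))
        print(n,b,ct+[x0,y0],r,ray(c,ct+[x0,y0],.106 if n=="top" else .099).round(4))
        if n=="top":
            bx=cv2.boxPoints(r); w=np.array([ray(c,p,.106)[:2] for p in bx]); print(w.round(4))
print("jar",ray(e,(250+298/5.714,185+168/5.714),.123).round(4))
plan((.441,-.087,.17),46); plan((.441,-.087,.093),46)
E
```

```text
scene [ 13   7  17  12 160] [283.01875 206.05625] ((283.0, 206.5), (11.0, 16.0), 90.0) [ 0.436  -0.0913  0.099 ]
scene [33 11  5 10 31] [296.87096774 210.03225806] ((297.0, 209.5), (9.0, 4.0), 90.0) [ 0.4418 -0.1295  0.099 ]
jar [ 0.4443 -0.1451  0.123 ]
shift [-0.1855  0.1916  0.0651] turn [ 0.0004  0.     -0.371 ] t 7.9 q6 -21.0
shift [-0.1855  0.1915  0.2191] turn [ 0.0004  0.     -0.371 ] t 7.9 q6 -21.0
```

Emit:
arm_command(commands=[0.25,-0.05,0.05,0,0,0,-0.06,0.25,-0.1,0.1,0,0,0,-0.12,0.25,-0.15,0.15,0.02,0,0,-0.18,0.25,-0.187,0.195,0.04,0,0,-0.24,0.25,-0.187,0.195,0.055,0,0,-0.3,0.25,-0.187,0.195,0.065,0,0,-0.36,0.25,-0.187,0.195,0.065,0,0,-0.371,0.25,-0.187,0.195,0.065,0,0,-0.371,0.25,-0.187,0.195,0.065,0,0,-0.371])

```text
time_s: 8.65
position: [0.4428, -0.0881, 0.1704]
tool_rot: [[-0.718, 0.696, 0.001], [0.696, 0.718, 0.0], [-0.001, 0.001, -1.0]]
ft_force: [0.7, -0.9, -0.3]
grip_width: 0.0323
gripper_force: 0.0
```

```bash
python3 - <<'E'
from h import *
plan((.443,-.0865,.093),46)
o=env.observe();print(o["position"],o["grip_width"])
d=cam("scene")
a=cv2.resize(d["image"][150:260,240:365,::-1],(600,528),interpolation=2)
cv2.imwrite("pics/g5.png",a)
print([(proj(d,o["position"]+[0,0,z])-[240,150])*4.8 for z in(0,-.019,-.077)])
E
```

```text
shift [0.002  0.0024 0.1548] turn [ 0.0006  0.0004 -0.0011] t 8.65 q6 -72.3
[ 0.44277826 -0.08807389  0.17041625] 0.032251063487457675
[array([210.37885003, 156.18868105]), array([209.72352822, 184.5183115 ]), array([207.7926325 , 267.99113611])]
```

View pics/g5.png

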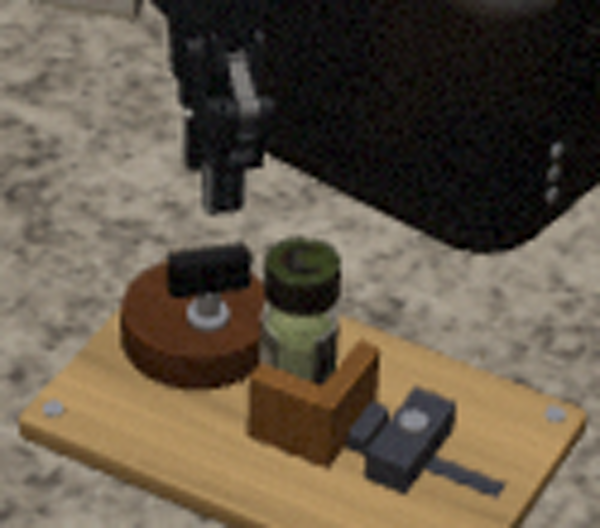

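The bar centre at crop (210,270) matches the projected TCP (208,268), and the jar is clear of the lobe. I descend and grip lightly.

Emit:
arm_command(commands=[0.25,0.001,0.001,0.04,0,0,0,0.25,0.001,0.001,0.08,0,0,0,0.25,0.001,0.001,0.11,0,0,0,0.25,0.001,0.001,0.135,0,0,0,0.25,0.001,0.001,0.155,0,0,0,0.25,0.001,0.001,0.155,0,0,0,0.25,0.001,0.001,0.155,0,0,0])

```text
time_s: 9.28
position: [0.443, -0.0867, 0.0934]
tool_rot: [[-0.719, 0.695, 0.002], [0.695, 0.719, 0.0], [-0.001, 0.001, -1.0]]
ft_force: [0.1, -0.5, 0.3]
grip_width: 0.0319
gripper_force: 0.0
```

Emit:
arm_command(commands=[0.9,0,0,0,0,0,0,0.9,0,0,0,0,0,0,0.9,0,0,0,0,0,0,0.9,0,0,0,0,0,0,0.9,0,0,0,0,0,0,0.9,0,0,0,0,0,0,0.9,0,0,0,0,0,0,0.9,0,0,0,0,0,0], newtons=40)

```text
time_s: 9.95
position: [0.4439, -0.0862, 0.0942]
tool_rot: [[-0.719, 0.695, 0.005], [0.695, 0.719, 0.0], [-0.003, 0.004, -1.0]]
ft_force: [4.1, 5.6, 0.0]
grip_width: 0.0136
gripper_force: 42.3
```

```bash
cat > st.py <<'E'
from h import *
o=env.observe();R=o["tool_rot"]
print("t",o["time_s"],"pos",o["position"].round(4),"yaw",np.degrees(np.arctan2(R[1,1],R[0,1])).round(2),"F",o["ft_force"].round(2),"T",o["wrist_torque"].round(3),"Ftool",(R.T@o["ft_force"]).round(1),"w",o["grip_width"].round(4),round(o["gripper_force"],1))
E
python3 st.py
```

```text
Traceback (most recent call last):
  File "st.py", line 3, in <module>
    print("t",o["time_s"],"pos",o["position"].round(4),"yaw",np.degrees(np.arctan2(R[1,1],R[0,1])).round(2),"F",o["ft_force"].round(2),"T",o["wrist_torque"].round(3),"Ftool",(R.T@o["ft_force"]).round(1),"w",o["grip_width"].round(4),round(o["gripper_force"],1))
                                                                                                                                                                                                               ^^^^^^^^^^^^^^^^^^^^^
AttributeError: 'float' object has no attribute 'round'
```

```bash
sed -i 's/o\["grip_width"\].round(4)/round(o["grip_width"],4)/' st.py; python3 st.py
```

```text
t 9.95 pos [ 0.4439 -0.0862  0.0942] yaw 45.99 F [4.14 5.59 0.04] T [ 0.616 -0.398 -0.02 ] Ftool [ 0.9  6.9 -0. ] w 0.0136 42.3
```

Emit:
arm_command(commands=[0.9,0,0.0024,0,0,0,0,0.9,0,0.0024,0,0,0,0.03,0.9,0,0.0024,0,0,0,0.06,0.9,0,0.0024,0,0,0,0.09,0.9,0,0.0024,0,0,0,0.12,0.9,0,0.0024,0,0,0,0.15,0.9,0,0.0024,0,0,0,0.15,0.9,0,0.0024,0,0,0,0.15])

```text
time_s: 10.62
position: [0.4439, -0.0861, 0.0942]
tool_rot: [[-0.469, 0.883, 0.003], [0.883, 0.47, -0.001], [-0.002, 0.002, -1.0]]
ft_force: [-2.5, -2.3, 4.9]
grip_width: 0.0128
gripper_force: 43.2
```

```bash
python3 st.py
```

```text
t 10.6167 pos [ 0.4439 -0.0861  0.0942] yaw 28.0 F [-2.5  -2.33  4.89] T [-0.449  0.58  -0.074] Ftool [-0.9 -3.3 -4.9] w 0.0128 43.2
```

Emit:
arm_command(commands=[0.9,0,-0.001,0,0,0,0.03,0.9,0,-0.001,0,0,0,0.06,0.9,0,-0.001,0,0,0,0.09,0.9,0,-0.001,0,0,0,0.12,0.9,0,-0.001,0,0,0,0.15])

```text
time_s: 11.03
position: [0.4437, -0.0862, 0.0942]
tool_rot: [[-0.171, 0.985, 0.003], [0.985, 0.171, -0.001], [-0.002, 0.003, -1.0]]
ft_force: [0.1, 0.0, 4.5]
grip_width: 0.0133
gripper_force: 43.0
```

```bash
python3 st.py
```

```text
t 11.0333 pos [ 0.4437 -0.0862  0.0942] yaw 9.86 F [0.12 0.   4.49] T [-0.149  0.381  0.123] Ftool [-0.   0.1 -4.5] w 0.0133 43.0
```

Emit:
arm_command(commands=[0.9,0,0,0,0,0,0.02,0.9,0,0,0,0,0,0.04,0.9,0,0,0,0,0,0.06])

```text
time_s: 11.28
position: [0.4436, -0.0862, 0.0942]
tool_rot: [[-0.048, 0.999, 0.003], [0.999, 0.048, -0.001], [-0.001, 0.003, -1.0]]
ft_force: [-1.1, -0.1, 4.5]
grip_width: 0.0135
gripper_force: 43.0
```

```bash
python3 st.py
```

```text
t 11.2833 pos [ 0.4436 -0.0862  0.0942] yaw 2.73 F [-1.07 -0.13  4.51] T [-0.166  0.444  0.183] Ftool [-0.1 -1.1 -4.5] w 0.0135 43.0
```

Emit:
arm_command(commands=[0.9,0,0,0,0,0,0.017,0.9,0,0,0,0,0,0.033,0.9,0,0,0,0,0,0.05])

```text
time_s: 11.53
position: [0.4436, -0.0862, 0.0942]
tool_rot: [[0.057, 0.998, 0.003], [0.998, -0.057, -0.001], [-0.001, 0.003, -1.0]]
ft_force: [-0.5, 0.9, 5.6]
grip_width: 0.0132
gripper_force: 43.0
```

```bash
python3 st.py
```

```text
t 11.5333 pos [ 0.4436 -0.0862  0.0942] yaw -3.25 F [-0.45  0.86  5.58] T [-0.232  0.476  0.157] Ftool [ 0.8 -0.5 -5.6] w 0.0132 43.0
```

Emit:
arm_command(commands=[0.9,0,0,0,0,0,0.01,0.9,0,0,0,0,0,0.018])

```text
time_s: 11.7
position: [0.4436, -0.0862, 0.0942]
tool_rot: [[0.094, 0.996, 0.003], [0.996, -0.094, -0.001], [-0.001, 0.003, -1.0]]
ft_force: [-1.6, 0.3, 6.8]
grip_width: 0.0134
gripper_force: 43.1
```

```bash
python3 st.py
```

```text
t 11.7 pos [ 0.4436 -0.0862  0.0942] yaw -5.37 F [-1.62  0.3   6.78] T [-0.197  0.569  0.159] Ftool [ 0.1 -1.6 -6.8] w 0.0134 43.1
```

Emit:
arm_command(commands=[0.9,0,0,0,0,0,0.01,0.9,0,0,0,0,0,0.02])

```text
time_s: 11.87
position: [0.4436, -0.0862, 0.0942]
tool_rot: [[0.135, 0.991, 0.003], [0.991, -0.135, -0.001], [-0.001, 0.003, -1.0]]
ft_force: [-1.3, -1.3, 5.7]
grip_width: 0.0133
gripper_force: 43.2
```

```bash
python3 st.py
```

```text
t 11.8667 pos [ 0.4436 -0.0862  0.0942] yaw -7.77 F [-1.27 -1.3   5.65] T [-0.238  0.618  0.149] Ftool [-1.5 -1.1 -5.7] w 0.0133 43.2
```

Emit:
arm_command(commands=[0.9,0,0,0,0,0,0.01,0.9,0,0,0,0,0,0.02])

```text
time_s: 12.03
position: [0.4435, -0.0862, 0.0942]
tool_rot: [[0.176, 0.984, 0.003], [0.984, -0.176, -0.001], [-0.001, 0.003, -1.0]]
ft_force: [-1.6, -0.4, 6.7]
grip_width: 0.0132
gripper_force: 43.2
```

```bash
python3 st.py
```

```text
t 12.0333 pos [ 0.4435 -0.0862  0.0942] yaw -10.16 F [-1.56 -0.35  6.65] T [-0.17   0.624  0.145] Ftool [-0.6 -1.5 -6.7] w 0.0132 43.2
```

Emit:
arm_command(commands=[0.9,0,0,0,0,0,0.01,0.9,0,0,0,0,0,0.02])

```text
time_s: 12.2
position: [0.4435, -0.0862, 0.0942]
tool_rot: [[0.218, 0.976, 0.003], [0.976, -0.218, -0.001], [-0.0, 0.003, -1.0]]
ft_force: [-1.4, -0.1, 7.7]
grip_width: 0.0132
gripper_force: 43.2
```

```bash
python3 st.py
```

```text
t 12.2 pos [ 0.4435 -0.0862  0.0942] yaw -12.56 F [-1.35 -0.14  7.71] T [-0.13   0.611  0.176] Ftool [-0.4 -1.3 -7.7] w 0.0132 43.2
```

Emit:
arm_command(commands=[0.9,0,0,0,0,0,0.01,0.9,0,0,0,0,0,0.02])

```text
time_s: 12.37
position: [0.4435, -0.0862, 0.0942]
tool_rot: [[0.258, 0.966, 0.003], [0.966, -0.258, -0.001], [-0.0, 0.003, -1.0]]
ft_force: [-0.9, 0.3, 6.5]
grip_width: 0.0135
gripper_force: 43.3
```

```bash
python3 st.py
```

```text
t 12.3667 pos [ 0.4435 -0.0862  0.0942] yaw -14.96 F [-0.88  0.34  6.48] T [-0.166  0.604  0.2  ] Ftool [ 0.1 -0.9 -6.5] w 0.0135 43.3
```

Emit:
arm_command(commands=[0.9,0,0,0,0,0,0.01,0.9,0,0,0,0,0,0.02])

```text
time_s: 12.53
position: [0.4435, -0.0862, 0.0942]
tool_rot: [[0.298, 0.954, 0.003], [0.954, -0.298, -0.001], [-0.0, 0.003, -1.0]]
ft_force: [-2.0, -0.9, 6.5]
grip_width: 0.0133
gripper_force: 43.3
```

```bash
python3 st.py
```

```text
t 12.5333 pos [ 0.4435 -0.0862  0.0942] yaw -17.36 F [-2.05 -0.89  6.52] T [-0.133  0.712  0.239] Ftool [-1.5 -1.7 -6.5] w 0.0133 43.3
```

Emit:
arm_command(commands=[0.9,0,0,0,0,0,0.008,0.9,0,0,0,0,0,0.016])

```text
time_s: 12.7
position: [0.4435, -0.0862, 0.0942]
tool_rot: [[0.33, 0.944, 0.003], [0.944, -0.33, -0.001], [-0.0, 0.003, -1.0]]
ft_force: [-2.3, -0.1, 6.6]
grip_width: 0.0131
gripper_force: 43.3
```

```bash
python3 st.py
```

```text
t 12.7 pos [ 0.4435 -0.0862  0.0942] yaw -19.27 F [-2.29 -0.06  6.57] T [-0.135  0.631  0.265] Ftool [-0.8 -2.1 -6.6] w 0.0131 43.3
```

Emit:
arm_command(commands=[0.9,0,0,0,0,0,0.008,0.9,0,0,0,0,0,0.016])

```text
time_s: 12.87
position: [0.4435, -0.0862, 0.0942]
tool_rot: [[0.362, 0.932, 0.003], [0.932, -0.362, -0.001], [0.0, 0.003, -1.0]]
ft_force: [-1.6, -0.1, 6.4]
grip_width: 0.0135
gripper_force: 43.3
```

```bash
python3 st.py
```

```text
t 12.8667 pos [ 0.4435 -0.0862  0.0942] yaw -21.19 F [-1.6  -0.06  6.42] T [-0.148  0.611  0.187] Ftool [-0.6 -1.4 -6.4] w 0.0135 43.3
```

Emit:
arm_command(commands=[0.9,0,0,0,0,0,0.008,0.9,0,0,0,0,0,0.016])

```text
time_s: 13.03
position: [0.4435, -0.0861, 0.0942]
tool_rot: [[0.392, 0.92, 0.003], [0.92, -0.392, -0.001], [0.0, 0.003, -1.0]]
ft_force: [-0.6, 0.2, 7.2]
grip_width: 0.0136
gripper_force: 43.4
```

```bash
python3 st.py
```

```text
t 13.0333 pos [ 0.4435 -0.0861  0.0942] yaw -23.11 F [-0.6   0.19  7.25] T [-0.111  0.634  0.197] Ftool [-0.1 -0.6 -7.3] w 0.0136 43.4
```

Emit:
arm_command(commands=[0.9,0,0,0,0,0,0.008,0.9,0,0,0,0,0,0.016])

```text
time_s: 13.2
position: [0.4435, -0.0861, 0.0942]
tool_rot: [[0.423, 0.906, 0.003], [0.906, -0.423, -0.001], [0.0, 0.003, -1.0]]
ft_force: [-0.8, 0.7, 6.8]
grip_width: 0.0132
gripper_force: 43.5
```

```bash
python3 st.py
```

```text
t 13.2 pos [ 0.4435 -0.0861  0.0942] yaw -25.01 F [-0.82  0.68  6.76] T [0.069 0.489 0.487] Ftool [ 0.3 -1.  -6.8] w 0.0132 43.5
```

The torque has risen from 0.20 to 0.49 N m, so the stop is reached. I use fine steps from here.

Emit:
arm_command(commands=[0.9,0,0,0,0,0,0.003,0.9,0,0,0,0,0,0.006])

```text
time_s: 13.37
position: [0.4435, -0.086, 0.0942]
tool_rot: [[0.433, 0.901, 0.003], [0.901, -0.433, -0.001], [0.0, 0.003, -1.0]]
ft_force: [-0.2, 0.5, 6.3]
grip_width: 0.0136
gripper_force: 43.7
```

```bash
python3 st.py
```

```text
t 13.3667 pos [ 0.4435 -0.086   0.0942] yaw -25.68 F [-0.19  0.52  6.29] T [-0.003  0.454  0.547] Ftool [ 0.4 -0.4 -6.3] w 0.0136 43.7
```

Emit:
arm_command(commands=[0.9,0,0,0,0,0,0.003,0.9,0,0,0,0,0,0.007])

```text
time_s: 13.53
position: [0.4435, -0.086, 0.0942]
tool_rot: [[0.446, 0.895, 0.003], [0.895, -0.446, -0.001], [0.0, 0.003, -1.0]]
ft_force: [-0.4, 0.5, 5.8]
grip_width: 0.0135
gripper_force: 44.1
```

```bash
python3 st.py
```

```text
t 13.5333 pos [ 0.4435 -0.086   0.0942] yaw -26.5 F [-0.41  0.45  5.77] T [0.108 0.352 0.686] Ftool [ 0.2 -0.6 -5.8] w 0.0135 44.1
```

Emit:
arm_command(commands=[0.9,0,0,0,0,0,0.002,0.9,0,0,0,0,0,0.004])

```text
time_s: 13.7
position: [0.4436, -0.086, 0.0942]
tool_rot: [[0.453, 0.891, 0.003], [0.891, -0.453, -0.001], [0.0, 0.003, -1.0]]
ft_force: [-0.5, 0.6, 6.8]
grip_width: 0.0136
gripper_force: 44.4
```

```bash
python3 st.py
```

```text
t 13.7 pos [ 0.4436 -0.086   0.0942] yaw -26.97 F [-0.46  0.64  6.8 ] T [0.075 0.403 0.749] Ftool [ 0.4 -0.7 -6.8] w 0.0136 44.4
```

About 13 N on the glass. I let go and retreat upward.

Emit:
arm_command(commands=[0.25,0,0,0,0,0,0,0.25,0,0,0,0,0,0,0.25,0,0,0,0,0,0,0.25,0,0,0,0,0,0,0.25,0,0,0,0,0,0,0.25,0,0,-0.03,0,0,0,0.25,0,0,-0.08,0,0,0,0.25,0,0,-0.15,0,0,0,0.25,0,0,-0.22,0,0,0,0.25,0,0,-0.24,0,0,0,0.25,0,0,-0.24,0,0,0])

```text
time_s: 14.62
position: [0.4441, -0.0863, 0.2159]
tool_rot: [[0.455, 0.891, 0.007], [0.891, -0.455, -0.003], [0.001, 0.008, -1.0]]
ft_force: [-0.0, -0.6, -0.4]
grip_width: 0.0319
gripper_force: 0.0
```

```bash
python3 st.py; python3 - <<'E'
from h import *
d=cam("scene")
cv2.imwrite("pics/g6.png",cv2.resize(d["image"][150:260,240:365,::-1],(600,528),interpolation=2))
E
```

```text
t 14.6167 pos [ 0.4441 -0.0863  0.2159] yaw -27.06 F [-0.02 -0.6  -0.38] T [0.013 0.012 0.012] Ftool [-0.5  0.3  0.4] w 0.0319 0.0
```

View pics/g6.png

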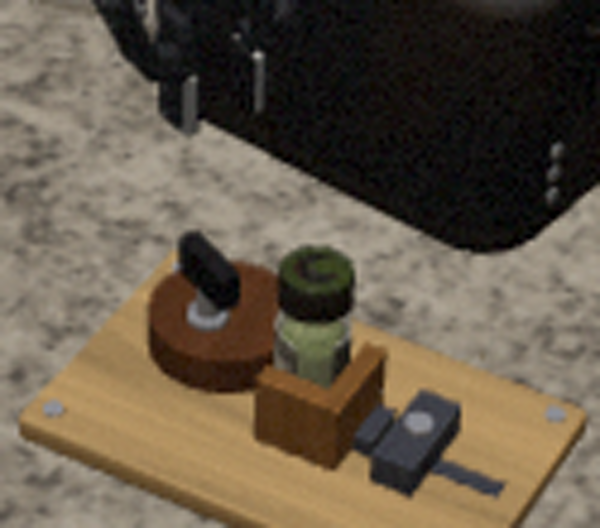

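The jar is upright, pressed between the lobe and the notch, with cap centre at crop (316,268), formerly (302,262). The hand is clear. I check how far the jar moved sideways.

```bash
python3 - <<'E'
from h import *
d=cam("scene")
P=lambda f,m,z:ray(d,(240+m[0]/4.8,150+m[1]/4.8),z)
a=cv2.imread("pics/g5.png");b=cv2.imread("pics/g6.png")
def shift(box,z):
    x,y,w,h=box; t=a[y:y+h,x:x+w]; r=cv2.matchTemplate(b[y-30:y+h+30,x-30:x+w+30],t,cv2.TM_CCOEFF_NORMED)
    _,s,_,l=cv2.minMaxLoc(r); dx=np.array(l)-30; c=np.array([x+w/2,y+h/2])
    print(dx,round(s,2),((P(0,c+dx,z)-P(0,c,z))*1000).round(1))
shift((262,235,82,80),.118); shift((247,340,135,125),.055)
E
```

```text
[14  8] 0.97 [-1.6 -9.4  0. ]
[7 3] 0.87 [-0.  -4.3 -0. ]
```

The jar closed about 5 mm to the back face and about 1.8 mm to the side face, against an initial side gap of 1–3 mm. It is home, so I hand the job in.

```bash
python3 -c "
from rig import env
print(env.close_job())"
```

```text
the job is handed in; nothing more can be done
None
```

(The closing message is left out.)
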